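# Take the dial padlock off the tool chest

### The job

The padlock on the small wooden tool chest is dialled up except for its last number: first push the chest square and flush into the corner of the two wooden fence battens so that it cannot slide or twist, then turn the padlock's dial slowly clockwise until you feel it click into its notch and the shackle springs out a little. Then pull the shackle all the way open, towards the left-hand batten, and lift the unlocked padlock off the staple. Finish still holding the lock up in the gripper, dial upward and about a hand's breadth (10 cm) above the chest, with the chest left flush in the corner and the other things on the bench undisturbed.

Things in the scene. Friction and masses are not known exactly. Their poses are not given: they have to be found in the camera images.
- fence: Corner of two light wooden battens, 24 mm wide, 30 mm high, screwed to the bench. Origin: inner corner, on the bench top. The far batten's inner face is the plane x = 0 (y = -210 to +24 mm), the left batten's the plane y = 0 (x = -142 to -12 mm); the chest belongs on the -x, -y side. Does not move during a run.
- chest: Closed wooden tool chest, loose, 140 (x) by 200 (y) by 65 mm high, about 0.7 kg (slides at 5 to 12 N). Origin: centre of its underside; pushed home its axes are parallel to the fence's and its origin is at x = -70, y = -100 mm there. The padlock hangs in an upright staple on the lid: a loop of 5 mm bar, 23 mm wide, 24 mm high, at x = -45, y = -21.5 mm of the chest.
- chest_corner (a point): The chest's far left bottom corner (x = +70, y = +100, z = 0 mm of the chest): it comes to the fence's origin when the chest is home.
- padlock: Steel dial padlock, 0.4 kg, lying on the chest's lid, dial up. Body 60 (x) by 54 (y) by 24 mm; origin: centre of the underside, at the start at x = -23, y = -55, z = 65 mm of the chest, axes parallel to the chest's, with 2 to 4 mm and some degrees of play. The shackle leaves the +y face. May be gripped across the body's 60 mm (x) or by the knob.
- dial_knob (a point): Centre of the dial's round knob, on the upright dial axis over the middle of the body, 37 mm above its underside. Knob 24 mm across, 30 to 45 mm above the underside, on a dial 43 mm across. Friction 0.04 N m. The one notch lies 0.4 to 1.4 rad clockwise (from above) of the start; there the dial stops dead and the shackle springs out. Over 1 rad/s may overrun it: then turn back.
- shackle_crown (a point): Middle of the cross bar of the U-shaped shackle: 9 mm round bar, 53 mm wide outside, 35 mm inside, its axis 12 mm above the lid; the cross bar runs along the padlock's x axis, 59.5 mm from the body's +y face when shut. There is 45 mm of free room inside the U between the staple and the cross bar.
- shackle (a joint): How far the shackle is out along the padlock's +y axis (m): 0 locked, about 0.006 sprung out after the click, 0.030 fully open. Then it takes a pull rising to 6 N and stays where left; the lock's body first slides up to 4 mm until it meets the staple. The near leg (x = -22 mm) passes through the staple and is clear of it beyond 0.024.
- combination_square: Combination square with a 300 mm rule, left of the fence; leave it alone.
- screwdriver_long: Long screwdriver, at the back left; leave it alone.
- drill_bit_tray: Tray of drill bits, on the left; leave it alone.
- carpenter_pencil: Flat pencil lying near the front edge; leave it alone.
- tape_measure: Pocket tape measure, 66 mm high, near the front right; leave it alone.
- offcut_c: Wooden offcut 45 x 120 x 45 mm, on the right; leave it alone.
- c_clamp_60: Small screw clamp lying on the right; leave it alone.

How it is judged:
By the outcome, as a careful person would: the job done as asked, in the order asked, and still so for the second after the job is handed in, while the arm keeps its last pose, push and grip.
It also fails if it takes over 69 s, if anything falls off the work surface, if the arm or the gripper's body presses on something with over 40 N, if the wrist force passes 120 N, or if a joint passes its speed limit or range.

### The arm

A 6-joint arm with a two-finger parallel gripper is mounted at the origin on a cart in front of the work surface, level with it; the furniture and walls round the work are solid. World frame = base frame: x ahead of the robot, y to its left, z up, the work surface at z = 0. Lengths are in m, angles in degrees, forces in N, time in s.
With the tool pointing down it reaches from about 0.4 to 0.825 m from the base axis. Payload 7 kg.
Tool frame: the origin (TCP) lies at the very end of the fingers, on their centre line; the grasp point (between the pads) lies 19 mm behind it (r.grip_depth is the distance from the TCP to the grasp point, in m); z points along the fingers, y is the line along which they close (so a half turn about z gives the same grasp; the last joint's range is limited). The gripper opens to 88 mm and grips with 3 to 60 N. Pads are 19 mm wide; open, the fingers measure 130 mm over their backs; the gripper's body (78 mm by 193 mm) begins 47 mm behind the grasp point.
Start: joints at [-48.81, 20.546, 0.682, 0, -70.136, -16.507], TCP at [0.282, -0.613, 0.227] pointing down, gripper open.
Joint ranges: [-176.03, 176.03], [-82.01, 121.73], [-58.28, 71.71], [-173.87, 95.51], [-174.79, -0.11], [-173.66, 173.66]. Speed limits (degrees/s): [136.94, 136.94, 172.46, 180, 180, 180].

### API

Orientations are given as [roll, pitch, yaw] about the fixed x, y, z axes, in that order (R = Rz(yaw) Ry(pitch) Rx(roll)).
In Python, from plant import r gives the robot as it stands.
- The arm moves only by the tool play_rows, never from a script. Its argument "rows" is a list that holds one entry, the list of rows, each a list of 5 numbers: the closure, from 0 (fully open) to 1 (shut), then the shift along the tool's x, y, z each as a share of 0.5 m, from -1 to 1, then the turn about the tool's z as a share of 1.5 rad, from -1 to 1. A call has exactly 8 rows; each row is the pose to reach, as a shift and turn from the pose commanded when the call began, along the tool's axes at that moment; what a row does not reach only later rows make up. A row lasts 1/12 s, in which the tool goes at most 41.7 mm and 7.16 degrees, less where a joint would pass 70% of its speed; a pose out of reach is approached as far as the arm can. A call with a number of a shift or a turn outside -1 to 1 is refused whole. A call with a gripper value outside its range is refused whole. The fingers move at their own pace and stop on an object; "squeeze" is the grip in N (left out, the last holds). Time passes only in rows, so rows that repeat a pose let the fingers close, or fill a call up. It gives the time, the measured TCP pose, the force, the opening and the grip force at its end, in the units of the state.
- r.get_state(): the state, without advancing time (a new reading comes with each control period).
- r.capture(name): name is "side" or "top"; returns the picture (480x640x3 uint8, red, green, blue); there is no depth.
- r.camera_info(name): a dict with "fovy" (degrees; the focal length in pixels is half the picture's height over the tangent of half this angle, whatever the lens; pixels are square), "cx", "cy" (the principal point, pixels), "pose" (4x4, takes a point from camera to world coordinates). Camera axes: x right, y down, z forward; pixel columns grow to the right and rows downward; lengths in m; the calibration is good to about 2 mm. A picture is of the moment at which its call begins. camera_info takes no time and is no camera call.
- r.close_job(): hands the job in; it is judged then, once.
The state is a dict: "time_s": time; "joints": joint angles; "qd": joint speeds; "joint_torque": joint torques, N m; "tcp_pos": TCP position; "eef_rot": TCP orientation; "contact_force": force on the tool from outside, world axes, zero at the start; "moment": the same for the moment, N m; "gripper_width": finger opening in m; "gripper_force": force on a finger pad.
Only numpy, scipy, OpenCV 4.12 (cv2) and the standard library are available. Lean on these libraries where they do the work, as an engineer would, in place of code of your own. Each camera call takes 0.05 s, during which the arm holds its last target. There are 200 camera calls.

## Working session

There is one attempt and no reset: what is moved stays moved. The work goes in short steps, Python scripts to look and compute and a tool call to move; the robot and the scene stay as the last step left them, time stands still between calls to the robot, and variables do not carry over. Pictures are saved under pics/ and viewed, at most 10 in all, crops included, and the job is handed in when it is done.

Besides the shell and the picture viewer there is one more tool, called after "Emit:" as name([rows], argument=value, ...), one row to a line, values as JSON. play_rows: Moves the arm, as the interface text tells. Its arguments: {"type":"object","properties":{"rows":{"type":"array","items":{"type":"array","items":{"type":"array","items":{"type":"number"}}}},"squeeze":{"type":"number"}},"required":["rows"]}

```bash
mkdir -p pics; ls; python3 - <<'E'
from plant import r
import cv2
s=r.get_state(); print(s)
for n in("side","top"):
    c=r.camera_info(n); print(n,c)
    cv2.imwrite(f"pics/{n}0.png",r.capture(n)[:,:,::-1])
E
```

```text
pics
{'time_s': 0.0, 'joints': array([-4.88111162e+01,  2.05939518e+01,  6.35977727e-01, -2.10274700e-02,
       -7.01366327e+01, -1.65055444e+01]), 'qd': array([ 0.10003552, -0.03374459, -0.03289938, -0.02608425,  0.0072213 ,
        0.02602708]), 'joint_torque': array([ 1.63132168e-03, -5.82705295e+01,  2.93052936e+01,  6.99711442e+00,
        6.68093868e-03, -1.82067188e-04]), 'tcp_pos': array([ 0.28165239, -0.61290555,  0.22560818]), 'eef_rot': array([ 1.79903675e+02, -7.92874199e-03, -1.55323815e+02]), 'contact_force': array([0.44004055, 0.0931873 , 0.06457895]), 'moment': array([ 0.04594414, -0.00201672,  0.01150574]), 'gripper_force': 0.0, 'gripper_width': 0.0877970501592587}
side {'fovy': 49.53821347058361, 'cx': 325.6511673349219, 'cy': 236.27508259776735, 'pose': array([[-0.99927759,  0.01316289, -0.0356515 ,  0.55451088],
       [ 0.03487387,  0.69041336, -0.72257401,  1.03047008],
       [ 0.0151031 , -0.72329533, -0.69037364,  1.05045949],
       [ 0.        ,  0.        ,  0.        ,  1.        ]])}
top {'fovy': 53.093377344270806, 'cx': 308.9449900042113, 'cy': 239.1357293522284, 'pose': array([[-0.13677146, -0.95117471,  0.2766952 ,  0.08897389],
       [-0.99058284,  0.12955943, -0.04427182,  0.07642928],
       [ 0.00626177, -0.28014463, -0.95993738,  1.55838059],
       [ 0.        ,  0.        ,  0.        ,  1.        ]])}
```

View pics/top0.png

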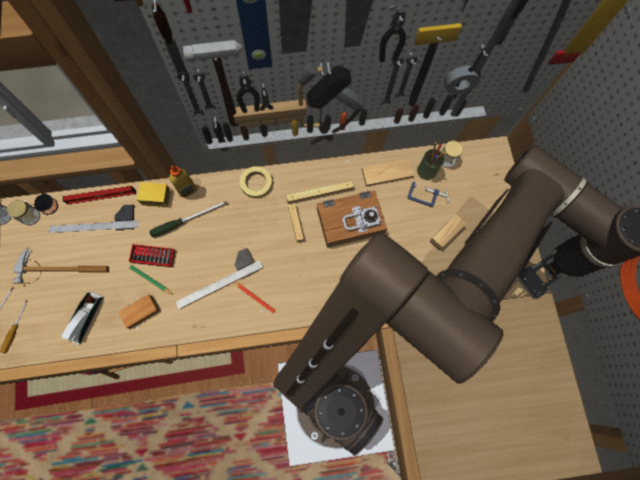

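View pics/side0.png

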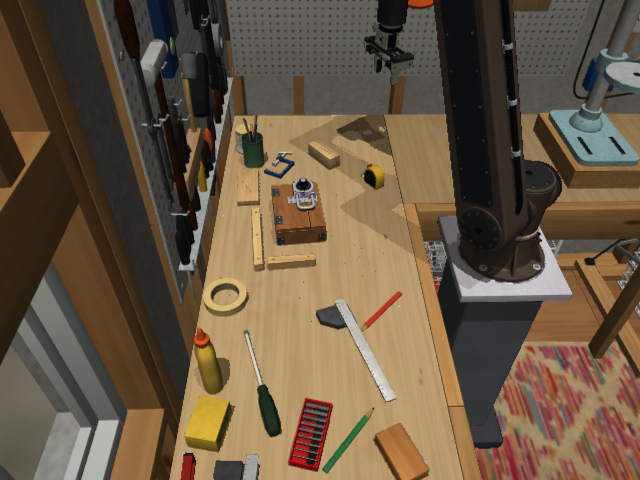

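View crops.

The top view shows the chest at about (352,218) with the padlock at about (362,218) and the battens at (320,192) and (296,222). The side view shows the chest at about (298,212) with a gap to both battens. I'll crop both and enlarge them.

```bash
python3 - <<'E'
import cv2,numpy as np
a=cv2.imread("pics/top0.png")[172:252,280:400]; b=cv2.imread("pics/side0.png")[170:275,240:340]
a=cv2.resize(a,None,fx=6.6,fy=6.6,interpolation=cv2.INTER_CUBIC)
b=cv2.resize(b,None,fx=5.7,fy=5.7,interpolation=cv2.INTER_CUBIC)
cv2.imwrite("pics/a.png",a);cv2.imwrite("pics/b.png",b);print(a.shape,b.shape)
E
```

```text
(528, 792, 3) (598, 570, 3)
```

View pics/a.png

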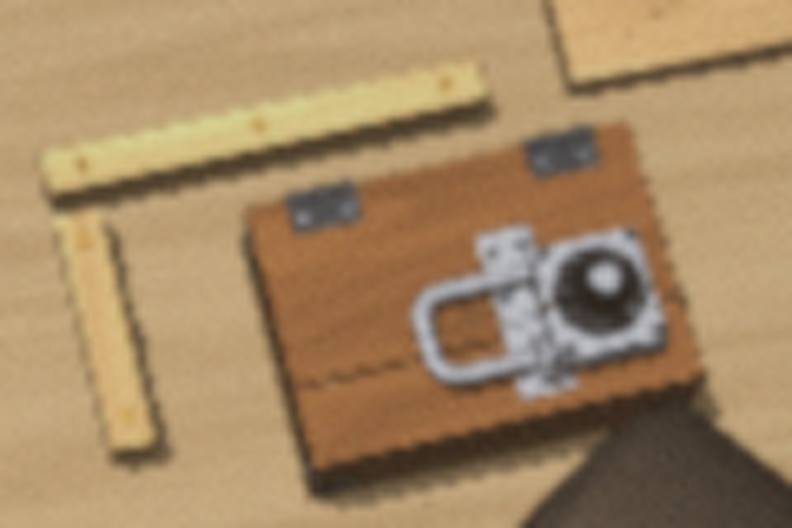

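View pics/b.png

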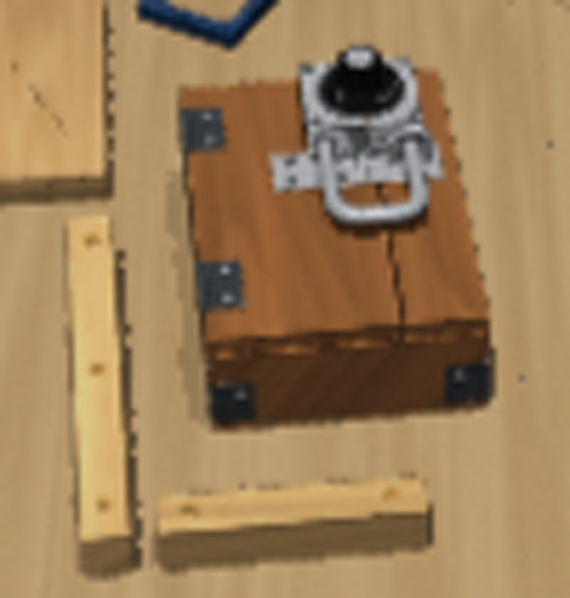

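```bash
cat > h.py <<'E'
import numpy as np
from plant import r
from scipy.optimize import least_squares
C={n:r.camera_info(n) for n in("top","side")}
def proj(n,P):
    c=C[n];T=np.linalg.inv(c["pose"]);p=np.atleast_2d(P)@T[:3,:3].T+T[:3,3]
    f=240/np.tan(np.radians(c["fovy"]/2))
    return np.c_[f*p[:,0]/p[:,2]+c["cx"],f*p[:,1]/p[:,2]+c["cy"]]
def place(q,L):
    a=np.radians(q[2]);L=np.atleast_2d(L)/1000.
    return np.c_[q[0]+L[:,0]*np.cos(a)-L[:,1]*np.sin(a),q[1]+L[:,0]*np.sin(a)+L[:,1]*np.cos(a),L[:,2]+q[3]]
def fit(obs,q0,zfree=True):
    def f(q):
        q=q if zfree else np.r_[q,q0[3]]
        return np.concatenate([(proj(n,place(q,[l for l,_ in o]))-np.array([p for _,p in o])).ravel() for n,o in obs.items() if o])
    s=least_squares(f,q0 if zfree else q0[:3],loss="soft_l1",x_scale=[.1,.1,10,.1][:4 if zfree else 3]);return s.x,f(s.x)
def tri(pt,ps):
    s=least_squares(lambda P:np.r_[proj("top",P)[0]-pt,proj("side",P)[0]-ps],[.6,-.1,.05]);return s.x,np.abs(s.fun).max()
E
cat > m.py <<'E'
from h import *
np.set_printoptions(precision=4,suppress=True)
A=lambda x,y:(280+(x+.5)/6.6-.5,172+(y+.5)/6.6-.5)
B=lambda x,y:(240+(x+.5)/5.7-.5,170+(y+.5)/5.7-.5)
F={"top":[((24,24,30),A(42,155)),((24,-210,30),A(478,62)),((0,-210,30),A(490,100)),((0,24,30),A(48,195)),((-12,24,30),A(60,218)),((-142,24,30),A(112,452)),((-142,0,30),A(153,440))],
"side":[((24,-210,30),B(68,218)),((0,-210,30),B(106,215)),((24,24,30),B(80,543)),((0,24,30),B(130,535)),((-142,0,30),B(425,478)),((-142,24,30),B(430,512)),((-12,24,30),B(158,530)),((24,24,0),B(85,575)),((0,24,0),B(135,565)),((-142,24,0),B(430,548))]}
K={"top":[((70,100,65),A(245,212)),((-70,100,65),A(312,468)),((70,-100,65),A(632,122)),((-70,-100,65),A(705,375))],
"side":[((70,-100,65),B(180,87)),((-70,-100,65),B(440,70)),((70,100,65),B(207,345)),((-70,100,65),B(488,320)),((70,100,0),B(213,428)),((-70,100,0),B(492,403))]}
for nm,o in(("fence",F),("chest",K)):
    for z in(True,False):
        q,e=fit(o,[.6,0,0,0],z);print(nm,q,"rms px",np.sqrt((e**2).mean()),abs(e).max())
    for n in o: print(n, fit({n:o[n],**{}},[.6,0,0,0],False)[0])
print("knob top",tri(A(603,278),B(360,56)));print("crown",tri(A(425,335),B(378,210)))
E
python3 m.py
```

```text
fence [ 0.6773  0.0363  5.2531 -0.0044] rms px 0.6129108421724394 2.0968531844353038
fence [0.6768 0.0383 5.1728] rms px 0.7193031615620038 1.6368802752699594
top [0.6747 0.0369 5.0849]
side [0.6774 0.0402 5.5358]
chest [ 0.5814 -0.1423  5.8494 -0.0033] rms px 0.5590418959229548 1.3391065454250963
chest [ 0.581  -0.1407  5.8269] rms px 0.6347544811309908 1.4330395690857074
top [ 0.5795 -0.1415  5.8116]
side [ 0.5818 -0.139   5.9708]
knob top (array([ 0.5645, -0.1984,  0.1096]), np.float64(0.24932081013125185))
crown (array([ 0.5567, -0.1122,  0.0784]), np.float64(0.05664907866184876))
```

The fits agree with the text: fence origin is about (0.677, 0.038) with yaw about 5.3°, chest is about (0.581, -0.141) with yaw 5.8°, and the knob top is at 0.110. I'll plan the x push first, then the y push.

```bash
cat > go.py <<'E'
from h import *
import sys
# usage: go.py x y z yaw  -> shares from measured pose
def rep():
    s=r.get_state();print("t%.2f"%s["time_s"],"tcp",s["tcp_pos"].round(4),"rpy",s["eef_rot"].round(1),"F",s["contact_force"].round(1),"M",s["moment"].round(2),"w%.4f gf%.1f"%(s["gripper_width"],s["gripper_force"]),"j",s["joints"].round(0));return s
if __name__=="__main__":
    s=rep();a=list(map(float,sys.argv[1:]))
    base=np.array(a[4:7]) if len(a)>4 else s["tcp_pos"];yaw=a[7] if len(a)>7 else s["eef_rot"][2]
    for k in range(1):
        d=np.array(a[:3])-base;c,q=np.cos(np.radians(yaw)),np.sin(np.radians(yaw))
        dt=(a[3]-yaw+180)%360-180
        print("shares",(d@[c,q,0]/.5).round(3),(d@[q,-c,0]/.5).round(3),(-d[2]/.5).round(3),"turn",(-dt/85.944).round(3),"rows",(np.linalg.norm(d)/.0417).round(1),abs(dt/7.16).round(1))
E
python3 - <<'E'
from h import *
for n,t,s in(("tape",None,(374,178)),):
    # on plane z~.03
    f=least_squares(lambda p:proj("side",[*p,.033])[0]-s,[.5,-.3]);print(n,f.x)
for k in[(-104.5,0,0),(-79.5,0,0)]: print(place([.581,-.141,5.8,0],[k]))
E
python3 go.py .472 -.152 .227 -174.7 .282 -.613 .227 -155.3
```

```text
tape [ 0.33691862 -0.302887  ]
[[ 0.47703497 -0.15156038  0.        ]]
[[ 0.50190698 -0.14903398  0.        ]]
t0.10 tcp [ 0.2817 -0.6129  0.2257] rpy [ 179.9   -0.  -155.3] F [-0.1  0.6  0.3] M [ 0.03 -0.01 -0.04] w0.0880 gf0.0 j [-49.  21.   1.  -0. -70. -17.]Traceback (most recent call last):
  File "go.py", line 12, in <module>
    print("shares",(d@[c,q,0]/.5).round(3),(d@[q,-c,0]/.5).round(3),(-d[2]/.5).round(3),"turn",(-dt/85.944).round(3),"rows",(np.linalg.norm(d)/.0417).round(1),abs(dt/7.16).round(1))
                                                                                               ^^^^^^^^^^^^^^^^^^
AttributeError: 'float' object has no attribute 'round'
```

```bash
sed -i 's/(-dt\/85.944).round(3)/round(-dt\/85.944,3)/; s/abs(dt\/7.16).round(1)/round(abs(dt\/7.16),1)/' go.py; python3 go.py .472 -.152 .227 -174.7 .282 -.613 .227 -155.3
```

```text
t0.10 tcp [ 0.2817 -0.6129  0.2257] rpy [ 179.9   -0.  -155.3] F [-0.1  0.6  0.3] M [ 0.03 -0.01 -0.04] w0.0880 gf0.0 j [-49.  21.   1.  -0. -70. -17.]
shares -0.731 0.679 -0.0 turn 0.226 rows 12.0 2.7
```

Emit:
play_rows([
  [[0, -0.4, 0.37, 0, 0], [0, -0.4, 0.37, 0, 0], [0, -0.4, 0.37, 0, 0], [0, -0.4, 0.37, 0, 0], [0, -0.4, 0.37, 0, 0], [0, -0.4, 0.37, 0, 0], [0, -0.4, 0.37, 0, 0], [0, -0.4, 0.37, 0, 0]],
])

```text
time_s: 0.77
tcp_pos: [0.3874, -0.3583, 0.2268]
eef_rot: [180.0, 0.1, -155.1]
contact_force: [-0.9, 0.4, 0.5]
gripper_width: 0.088
gripper_force: 0.0
```

Emit:
play_rows([
  [[0, -0.331, 0.309, 0, 0.226], [0, -0.331, 0.309, 0, 0.226], [0, -0.331, 0.309, 0, 0.226], [0, -0.331, 0.309, 0, 0.226], [0, -0.331, 0.309, 0, 0.226], [0, -0.331, 0.309, 0, 0.226], [0, -0.331, 0.309, 0, 0.226], [0, -0.331, 0.309, 0, 0.226]],
])

```text
time_s: 1.43
tcp_pos: [0.4726, -0.1509, 0.2263]
eef_rot: [180.0, -0.0, -174.6]
contact_force: [-0.9, 0.1, 0.4]
gripper_width: 0.0878
gripper_force: 0.0
```

```bash
python3 go.py .472 -.152 .040 -174.7 
```

```text
t1.43 tcp [ 0.4726 -0.1509  0.2263] rpy [ 180.    -0.  -174.6] F [-0.9  0.1  0.4] M [-0.03 -0.    0.04] w0.0878 gf0.0 j [  5.   4. -21.  -0. -65. -90.]
shares 0.001 -0.002 0.373 turn 0.002 rows 4.5 0.0
```

Emit:
play_rows([
  [[0, 0, 0, 0.373, 0], [0, 0, 0, 0.373, 0], [0, 0, 0, 0.373, 0], [0, 0, 0, 0.373, 0], [0, 0, 0, 0.373, 0], [0, 0, 0, 0.373, 0], [0, -0.02, 0, 0.373, 0], [0, -0.04, 0, 0.373, 0]],
])

```text
time_s: 2.1
tcp_pos: [0.4935, -0.1512, 0.0415]
eef_rot: [-180.0, 0.1, -174.8]
contact_force: [0.7, 0.4, 0.7]
gripper_width: 0.0877
gripper_force: 0.0
```

Emit:
play_rows([
  [[0, -0.01, 0, 0, 0], [0, -0.02, 0, 0, 0], [0, -0.03, 0, 0, 0], [0, -0.04, 0, 0, 0], [0, -0.05, 0, 0, 0], [0, -0.06, 0, 0, 0], [0, -0.07, 0, 0, 0], [0, -0.08, 0, 0, 0]],
])

```text
time_s: 2.77
tcp_pos: [0.5304, -0.147, 0.0409]
eef_rot: [180.0, -0.2, -174.8]
contact_force: [-7.0, -0.6, 4.8]
gripper_width: 0.0877
gripper_force: 3.7
```

```bash
python3 go.py .472 -.152 .040 -174.7 
```

```text
t2.77 tcp [ 0.5304 -0.147   0.0409] rpy [ 180.    -0.2 -174.8] F [-7.  -0.6  4.8] M [-0.24  2.51  0.05] w0.0877 gf3.7 j [  5.  20. -28.  -0. -42. -90.]
shares 0.117 0.001 0.002 turn -0.001 rows 1.4 0.0
```

Emit:
play_rows([
  [[0, -0.004, 0, 0, 0], [0, -0.008, 0, 0, 0], [0, -0.012, 0, 0, 0], [0, -0.016, 0, 0, 0], [0, -0.018, 0, 0, 0], [0, -0.02, 0, 0, 0], [0, -0.022, 0, 0, 0], [0, -0.024, 0, 0, 0]],
])

```text
time_s: 3.43
tcp_pos: [0.5411, -0.146, 0.0407]
eef_rot: [180.0, -0.3, -174.8]
contact_force: [-13.4, -1.2, 9.5]
gripper_width: 0.0878
gripper_force: 6.5
```

Emit:
play_rows([
  [[0, -0.0005, 0, 0, 0], [0, -0.001, 0, 0, 0], [0, -0.0015, 0, 0, 0], [0, -0.002, 0, 0, 0], [0, -0.0025, 0, 0, 0], [0, -0.003, 0, 0, 0], [0, -0.0035, 0, 0, 0], [0, -0.004, 0, 0, 0]],
])

```text
time_s: 4.1
tcp_pos: [0.5411, -0.146, 0.0406]
eef_rot: [180.0, -0.4, -174.8]
contact_force: [-16.7, 0.3, 13.5]
gripper_width: 0.0874
gripper_force: 8.5
```

```bash
python3 - <<'E'
from h import *
for n,s in(("offcut near end",(338,163)),("off top",(310,142)),("clamp near",(272,176)),("clamp r",(293,155))):
    f=least_squares(lambda p:proj("side",[*p,.02])[0]-s,[.5,-.3]);print(n,f.x)
E
python3 go.py .50 -.15 .16 -174.7; python3 go.py .622 -.274 .16 -84.7 .50 -.15 .16 -174.7
```

```text
offcut near end [ 0.44722877 -0.40453082]
off top [ 0.53984022 -0.53208464]
clamp near [ 0.66617162 -0.335609  ]
clamp r [ 0.59909269 -0.45319032]
t4.10 tcp [ 0.5411 -0.146   0.0406] rpy [ 180.    -0.4 -174.8] F [-16.7   0.3  13.5] M [0.07 5.96 0.25] w0.0874 gf8.5 j [  5.  21. -26.  -0. -43. -90.]
shares 0.083 -0.0 -0.239 turn -0.001 rows 3.0 0.0
t4.10 tcp [ 0.5411 -0.146   0.0406] rpy [ 180.    -0.4 -174.8] F [-16.7   0.3  13.5] M [0.07 5.96 0.25] w0.0874 gf8.5 j [  5.  21. -26.  -0. -43. -90.]
shares -0.22 -0.269 -0.0 turn -1.047 rows 4.2 12.6
```

Emit:
play_rows([
  [[0, 0.04, 0, 0, 0], [0, 0.09, 0, 0, 0], [0, 0.09, 0, -0.08, 0], [0, 0.09, 0, -0.16, 0], [0, 0.09, 0, -0.24, 0], [0, 0.09, 0, -0.24, -0.08], [0, 0.09, 0, -0.24, -0.16], [0, 0.09, 0, -0.24, -0.24]],
])

```text
time_s: 4.77
tcp_pos: [0.5026, -0.1494, 0.1627]
eef_rot: [-179.9, 0.3, -153.8]
contact_force: [-0.4, 0.1, -0.6]
gripper_width: 0.0877
gripper_force: 0.0
```

```bash
python3 go.py .622 -.274 .16 -84.7
```

```text
t4.77 tcp [ 0.5026 -0.1494  0.1627] rpy [-179.9    0.3 -153.8] F [-0.4  0.1 -0.6] M [ 0.02  0.09 -0.01] w0.0877 gf0.0 j [  5.   9. -24.  -0. -57. -69.]
shares -0.104 -0.329 0.005 turn -0.804 rows 4.1 9.6
```

Emit:
play_rows([
  [[0, -0.104, -0.329, 0, -0.66], [0, -0.104, -0.329, 0, -0.66], [0, -0.104, -0.329, 0, -0.66], [0, -0.104, -0.329, 0, -0.66], [0, -0.104, -0.329, 0, -0.66], [0, -0.104, -0.329, 0, -0.66], [0, -0.104, -0.329, 0, -0.66], [0, -0.104, -0.329, 0, -0.66]],
])

```text
time_s: 5.43
tcp_pos: [0.6206, -0.2755, 0.161]
eef_rot: [-179.9, -0.0, -97.1]
contact_force: [-0.5, -0.3, -0.8]
gripper_width: 0.0877
gripper_force: 0.0
```

```bash
python3 go.py .622 -.274 .047 -84.7
```

```text
t5.43 tcp [ 0.6206 -0.2755  0.161 ] rpy [-179.9   -0.   -97.1] F [-0.5 -0.3 -0.8] M [0.08 0.08 0.05] w0.0877 gf0.0 j [ -8.  23.  -4.   0. -63.   0.]
shares -0.003 -0.002 0.228 turn -0.144 rows 2.7 1.7
```

Emit:
play_rows([
  [[0, 0, 0, 0.06, -0.07], [0, 0, 0, 0.12, -0.14], [0, 0, 0, 0.18, -0.144], [0, 0, 0, 0.228, -0.144], [0, 0, 0, 0.228, -0.144], [0, 0, 0, 0.228, -0.144], [0, 0, 0, 0.228, -0.144], [0, 0, 0, 0.228, -0.144]],
])

```text
time_s: 6.1
tcp_pos: [0.6215, -0.2752, 0.0488]
eef_rot: [-179.8, -0.1, -85.0]
contact_force: [-0.1, 0.0, 0.1]
gripper_width: 0.0877
gripper_force: 0.0
```

Emit:
play_rows([
  [[0, -0.02, 0, 0, 0], [0, -0.04, 0, 0, 0], [0, -0.05, 0, 0, 0], [0, -0.06, 0, 0, 0], [0, -0.07, 0, 0, 0], [0, -0.08, 0, 0, 0], [0, -0.09, 0, 0, 0], [0, -0.1, 0, 0, 0]],
])

```text
time_s: 6.77
tcp_pos: [0.6152, -0.2259, 0.0473]
eef_rot: [-180.0, -0.1, -84.9]
contact_force: [-1.9, -8.0, 2.8]
gripper_width: 0.0878
gripper_force: 4.0
```

Emit:
play_rows([
  [[0, -0.01, 0, 0, 0], [0, -0.02, 0, 0, 0], [0, -0.03, 0, 0, 0], [0, -0.04, 0, 0, 0], [0, -0.05, 0, 0, 0], [0, -0.06, 0, 0, 0], [0, -0.068, 0, 0, 0], [0, -0.074, 0, 0, 0]],
])

```text
time_s: 7.43
tcp_pos: [0.6118, -0.1889, 0.0472]
eef_rot: [180.0, -0.1, -84.9]
contact_force: [-1.9, -9.1, 3.0]
gripper_width: 0.0878
gripper_force: 4.2
```

```bash
python3 go.py .6167 -.178 .047 -84.7
```

```text
t7.43 tcp [ 0.6118 -0.1889  0.0472] rpy [ 1.80e+02 -1.00e-01 -8.49e+01] F [-1.9 -9.1  3. ] M [-3.17  1.02  0.37] w0.0878 gf4.2 j [  0.  26. -16.   0. -48.   5.]
shares -0.021 -0.012 0.0 turn -0.003 rows 0.3 0.0
```

Emit:
play_rows([
  [[0, -0.004, 0, 0, 0], [0, -0.008, 0, 0, 0], [0, -0.011, 0, 0, 0], [0, -0.014, 0, 0, 0], [0, -0.016, 0, 0, 0], [0, -0.018, 0, 0, 0], [0, -0.019, 0, 0, 0], [0, -0.02, 0, 0, 0]],
])

```text
time_s: 8.1
tcp_pos: [0.6112, -0.1805, 0.0473]
eef_rot: [180.0, -0.2, -84.9]
contact_force: [-0.9, -18.3, -0.9]
gripper_width: 0.0873
gripper_force: 8.9
```

Emit:
play_rows([
  [[0, -0.001, 0, 0, 0], [0, -0.002, 0, 0, 0], [0, -0.003, 0, 0, 0], [0, -0.004, 0, 0, 0], [0, -0.005, 0, 0, 0], [0, -0.006, 0, 0, 0], [0, -0.007, 0, 0, 0], [0, -0.008, 0, 0, 0]],
])

```text
time_s: 8.77
tcp_pos: [0.6118, -0.1799, 0.0482]
eef_rot: [-180.0, -0.4, -84.8]
contact_force: [2.7, -34.5, 0.1]
gripper_width: 0.0874
gripper_force: 17.6
```

Emit:
play_rows([
  [[0, 0.01, 0, 0, 0], [0, 0.03, 0, 0, 0], [0, 0.06, 0, 0, 0], [0, 0.06, 0, -0.08, 0], [0, 0.06, 0, -0.16, 0], [0, 0.06, 0, -0.24, 0], [0, 0.06, 0, -0.24, 0], [0, 0.06, 0, -0.24, 0]],
])

```text
time_s: 9.43
tcp_pos: [0.6154, -0.2045, 0.1697]
eef_rot: [-179.6, -0.0, -85.0]
contact_force: [-0.8, 1.3, -0.2]
gripper_width: 0.0876
gripper_force: 0.0
```

```bash
python3 - <<'E'
import cv2,numpy as np
from go import *
rep()
a=r.capture("top")[150:240,270:390,::-1];b=r.capture("side")[180:280,240:340,::-1]
f=lambda i:cv2.resize(np.ascontiguousarray(i),None,fx=6,fy=6,interpolation=cv2.INTER_CUBIC)
cv2.imwrite("pics/a1.png",f(a));cv2.imwrite("pics/b1.png",f(b))
E
```

```text
t9.43 tcp [ 0.6154 -0.2045  0.1697] rpy [-179.6   -0.   -85. ] F [-0.8  1.3 -0.2] M [0.07 0.16 0.02] w0.0876 gf0.0 j [ -1.  20.  -8.   0. -62.   6.]
```

View pics/b1.png

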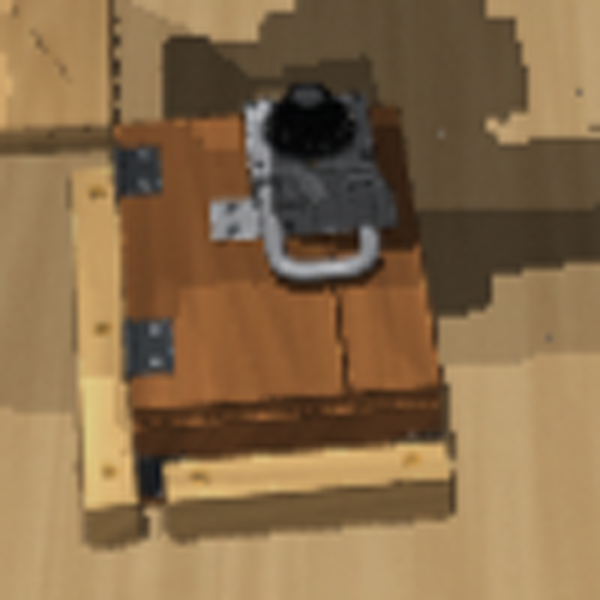

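View pics/a1.png

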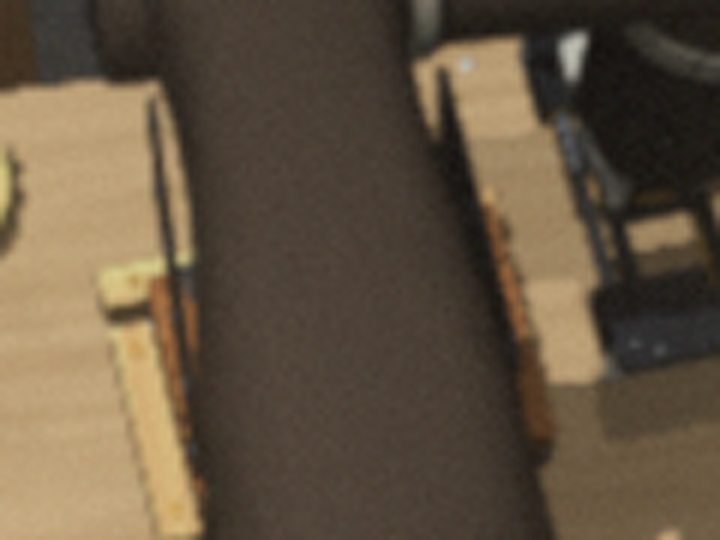

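```bash
cat > m2.py <<'E'
from h import *
np.set_printoptions(precision=4,suppress=True)
B=lambda x,y:(240+(x+.5)/6-.5,180+(y+.5)/6-.5)
F=[((24,-210,30),B(73,172)),((24,24,30),B(85,508)),((0,24,30),B(137,497)),((-12,24,30),B(165,490)),((-142,24,30),B(452,480)),((-142,0,30),B(447,447)),((-12,0,30),B(165,462)),((24,24,0),B(88,545)),((0,24,0),B(142,537)),((-12,24,0),B(172,535)),((-142,24,0),B(453,514))]
K=[((70,-100,65),B(113,125)),((-70,-100,65),B(400,107)),((70,100,65),B(133,408)),((-70,100,65),B(440,388))]
qf,e=fit({"side":F},[.6,0,0,0],False);print("fence",qf,abs(e).max())
q,e=fit({"side":K},[.6,0,0,0],False);print("chest",q,abs(e).max())
d=place(np.r_[q,0],[70,100,0])[0,:2]-qf[:2];a=np.radians(qf[2]);print("corner in fence mm",1000*np.array([d@[np.cos(a),np.sin(a)],d@[-np.sin(a),np.cos(a)]]))
# knob top at z .11, crown z .0815
for n,p,z in(("knob",B(310,93),.110),("crown",B(322,268),.079)):
    print(n,least_squares(lambda v:proj("side",[*v,z])[0]-p,[.6,-.1]).x)
E
python3 m2.py
```

```text
fence [0.6772 0.0378 4.8777] 1.751546310993973
chest [ 0.6168 -0.0646  5.1327] 0.5588257086532735
corner in fence mm [0.6638 3.3758]
knob [ 0.5981 -0.1257]
crown [ 0.5924 -0.0362]
```

```bash
python3 go.py .505 -.085 .17 -174.7
```

```text
t9.53 tcp [ 0.6132 -0.2041  0.166 ] rpy [-180.    0.  -85.] F [ 0.1  0.4 -1.4] M [-0.    0.13 -0.02] w0.0876 gf0.0 j [ -1.  20.  -8.  -0. -62.   6.]
shares -0.256 0.195 -0.008 turn 1.043 rows 3.9 12.5
```

Emit:
play_rows([
  [[0, 0, -0.1, -0.01, 0.08], [0, -0.06, 0.0, -0.01, 0.16], [0, -0.12, 0.06, -0.01, 0.25], [0, -0.18, 0.12, -0.01, 0.33], [0, -0.256, 0.195, -0.01, 0.41], [0, -0.256, 0.195, -0.01, 0.5], [0, -0.256, 0.195, -0.01, 0.58], [0, -0.256, 0.195, -0.01, 0.66]],
])

```text
time_s: 10.2
tcp_pos: [0.5036, -0.0842, 0.1703]
eef_rot: [179.9, -0.1, -141.9]
contact_force: [-0.0, -0.2, 0.7]
gripper_width: 0.0877
gripper_force: 0.0
```

Emit:
play_rows([
  [[0, 0, 0, 0, 0.08], [0, 0, 0, 0, 0.16], [0, 0, 0, 0, 0.25], [0, 0, 0, 0, 0.33], [0, 0, 0, 0.06, 0.385], [0, 0, 0, 0.12, 0.385], [0, 0, 0, 0.19, 0.385], [0, 0, 0, 0.26, 0.385]],
])

```text
time_s: 10.87
tcp_pos: [0.5045, -0.0852, 0.0391]
eef_rot: [180.0, -0.0, -174.7]
contact_force: [1.0, 0.8, 0.7]
gripper_width: 0.0876
gripper_force: 0.0
```

```bash
python3 go.py .535 -.085 .04 -174.7
```

```text
t10.87 tcp [ 0.5045 -0.0852  0.0391] rpy [ 180.    -0.  -174.7] F [1.  0.8 0.7] M [-0.04 -0.1   0.01] w0.0876 gf0.0 j [ 12.  17. -33.  -0. -40. -97.]
shares -0.061 -0.005 -0.002 turn -0.0 rows 0.7 0.0
```

Emit:
play_rows([
  [[0, -0.02, 0, 0, 0], [0, -0.04, 0, 0, 0], [0, -0.05, 0, 0, 0], [0, -0.055, 0, 0, 0], [0, -0.059, 0, 0, 0], [0, -0.063, 0, 0, 0], [0, -0.066, 0, 0, 0], [0, -0.068, 0, 0, 0]],
])

```text
time_s: 11.53
tcp_pos: [0.5352, -0.0825, 0.0417]
eef_rot: [180.0, -0.4, -174.7]
contact_force: [-15.5, 0.7, 10.0]
gripper_width: 0.0878
gripper_force: 7.4
```

Emit:
play_rows([
  [[0, -0.001, 0, 0, 0], [0, -0.002, 0, 0, 0], [0, -0.003, 0, 0, 0], [0, -0.004, 0, 0, 0], [0, -0.004, 0, 0, 0], [0, -0.004, 0, 0, 0], [0, -0.004, 0, 0, 0], [0, -0.004, 0, 0, 0]],
])

```text
time_s: 12.2
tcp_pos: [0.5352, -0.0826, 0.0416]
eef_rot: [180.0, -0.5, -174.7]
contact_force: [-17.8, 1.0, 13.3]
gripper_width: 0.0878
gripper_force: 9.0
```

Emit:
play_rows([
  [[0, 0.04, 0, 0, 0], [0, 0.07, 0, 0, 0], [0, 0.07, 0, -0.08, 0], [0, 0.07, 0, -0.16, 0], [0, 0.07, 0, -0.24, 0], [0, 0.07, 0, -0.24, -0.08], [0, 0.07, 0, -0.24, -0.16], [0, 0.07, 0, -0.24, -0.24]],
])

```text
time_s: 12.87
tcp_pos: [0.5071, -0.0847, 0.1638]
eef_rot: [-179.9, 0.3, -153.8]
contact_force: [-0.5, -0.6, -0.6]
gripper_width: 0.0875
gripper_force: 0.0
```

```bash
python3 go.py .598 -.126 .16 -84.7
```

```text
t12.87 tcp [ 0.5071 -0.0847  0.1638] rpy [-179.9    0.3 -153.8] F [-0.5 -0.6 -0.6] M [-0.01  0.09  0.02] w0.0875 gf0.0 j [ 12.   8. -25.  -0. -57. -76.]
shares -0.127 -0.154 0.008 turn -0.804 rows 2.4 9.6
```

Emit:
play_rows([
  [[0, -0.127, -0.154, 0.008, -0.66], [0, -0.127, -0.154, 0.008, -0.66], [0, -0.127, -0.154, 0.008, -0.66], [0, -0.127, -0.154, 0.008, -0.66], [0, -0.127, -0.154, 0.008, -0.66], [0, -0.127, -0.154, 0.008, -0.66], [0, -0.127, -0.154, 0.008, -0.66], [0, -0.127, -0.154, 0.008, -0.66]],
])

```text
time_s: 13.53
tcp_pos: [0.5975, -0.1266, 0.1587]
eef_rot: [-179.9, 0.0, -97.0]
contact_force: [0.0, -0.2, -0.6]
gripper_width: 0.0876
gripper_force: 0.0
```

```bash
python3 go.py .598 -.126 .105 -84.7; python3 - <<'E'
import cv2,numpy as np
from h import *
b=r.capture("side");f=b[130:230,240:340,::-1].copy()
t=r.get_state()["tcp_pos"];print(proj("side",t),t)
cv2.imwrite("pics/b2.png",cv2.resize(f,None,fx=6,fy=6,interpolation=cv2.INTER_CUBIC))
E
```

```text
t13.53 tcp [ 0.5975 -0.1266  0.1587] rpy [-179.9    0.   -97. ] F [ 0.  -0.2 -0.6] M [0.06 0.12 0.02] w0.0876 gf0.0 j [  6.  17. -13.   0. -59. -13.]
shares -0.001 -0.001 0.107 turn -0.143 rows 1.3 1.7
[[290.92131835 181.29103844]] [ 0.59754747 -0.12653776  0.15876429]
```

View pics/b2.png

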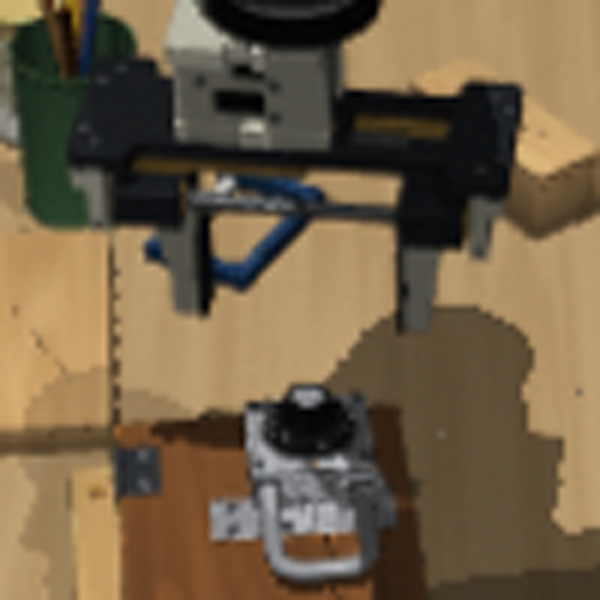

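Emit:
play_rows([
  [[0, 0, 0, 0.03, -0.07], [0, 0, 0, 0.06, -0.143], [0, 0, 0, 0.09, -0.143], [0, 0, 0, 0.11, -0.143], [0, 0, 0, 0.121, -0.143], [0, 0, 0, 0.121, -0.143], [0, 0, 0, 0.121, -0.143], [0, 0, 0, 0.121, -0.143]],
])

```text
time_s: 14.25
tcp_pos: [0.5977, -0.1265, 0.0976]
eef_rot: [-179.9, -0.0, -85.1]
contact_force: [-0.7, -0.4, -0.0]
gripper_width: 0.0877
gripper_force: 0.0
```

Emit:
play_rows([
  [[0.3, 0, 0, 0, 0], [0.4, 0, 0, 0, 0], [0.5, 0, 0, 0, 0], [0.6, 0, 0, 0, 0], [0.7, 0, 0, 0, 0], [0.8, 0, 0, 0, 0], [0.9, 0, 0, 0, 0], [1, 0, 0, 0, 0]],
], squeeze=15)

```text
time_s: 14.92
tcp_pos: [0.597, -0.1265, 0.0965]
eef_rot: [180.0, -0.0, -85.1]
contact_force: [0.6, 0.8, -0.9]
gripper_width: 0.0399
gripper_force: 0.0
```

```bash
python3 -c "
from go import *;rep()"
```

```text
t14.92 tcp [ 0.597  -0.1265  0.0965] rpy [180.   -0.  -85.1] F [ 0.6  0.8 -0.9] M [ 0.    0.15 -0.06] w0.0399 gf0.0 j [  6.  21. -17.   0. -52.  -1.]
```

Emit:
play_rows([
  [[1, 0, 0, 0, 0], [1, 0, 0, 0, 0], [1, 0, 0, 0, 0], [1, 0, 0, 0, 0], [1, 0, 0, 0, 0], [1, 0, 0, 0, 0], [1, 0, 0, 0, 0], [1, 0, 0, 0, 0]],
])

```text
time_s: 15.58
tcp_pos: [0.5971, -0.1265, 0.0966]
eef_rot: [-180.0, -0.0, -85.1]
contact_force: [0.5, -0.1, -0.6]
gripper_width: 0.0212
gripper_force: 15.0
```

```bash
python3 -c "
from go import *;rep()"
```

```text
t15.58 tcp [ 0.5971 -0.1265  0.0966] rpy [-180.    -0.   -85.1] F [ 0.5 -0.1 -0.6] M [-0.08 -0.15  0.02] w0.0212 gf15.0 j [  6.  21. -17.   0. -52.  -1.]
```

Emit:
play_rows([
  [[1, 0, 0, 0, 0.02], [1, 0, 0, 0, 0.04], [1, 0, 0, 0, 0.06], [1, 0, 0, 0, 0.08], [1, 0, 0, 0, 0.1], [1, 0, 0, 0, 0.12], [1, 0, 0, 0, 0.14], [1, 0, 0, 0, 0.16]],
])

```text
time_s: 16.25
tcp_pos: [0.5967, -0.1265, 0.0966]
eef_rot: [180.0, -0.0, -98.9]
contact_force: [-1.0, 0.1, 1.0]
gripper_width: 0.0213
gripper_force: 15.0
```

```bash
python3 -c "
from go import *;rep()"
```

```text
t16.25 tcp [ 0.5967 -0.1265  0.0966] rpy [180.   -0.  -98.9] F [-1.   0.1  1. ] M [0.09 0.33 0.05] w0.0213 gf15.0 j [  6.  21. -17.  -0. -52. -15.]
```

Emit:
play_rows([
  [[1, 0, 0, 0, 0.02], [1, 0, 0, 0, 0.04], [1, 0, 0, 0, 0.06], [1, 0, 0, 0, 0.08], [1, 0, 0, 0, 0.1], [1, 0, 0, 0, 0.12], [1, 0, 0, 0, 0.14], [1, 0, 0, 0, 0.16]],
])

```text
time_s: 16.92
tcp_pos: [0.5964, -0.1265, 0.0965]
eef_rot: [179.9, -0.0, -112.7]
contact_force: [-1.8, -0.2, 1.8]
gripper_width: 0.0213
gripper_force: 15.0
```

```bash
python3 -c "
from go import *;rep()"
```

```text
t16.92 tcp [ 0.5964 -0.1265  0.0965] rpy [ 179.9   -0.  -112.7] F [-1.8 -0.2  1.8] M [0.27 0.55 0.05] w0.0213 gf15.0 j [  6.  21. -17.  -0. -52. -29.]
```

Emit:
play_rows([
  [[1, 0, 0, 0, 0.015], [1, 0, 0, 0, 0.03], [1, 0, 0, 0, 0.045], [1, 0, 0, 0, 0.06], [1, 0, 0, 0, 0.075], [1, 0, 0, 0, 0.09], [1, 0, 0, 0, 0.105], [1, 0, 0, 0, 0.12]],
])

```text
time_s: 17.58
tcp_pos: [0.5968, -0.1266, 0.0965]
eef_rot: [180.0, -0.0, -123.0]
contact_force: [-3.5, 0.3, 2.4]
gripper_width: 0.0216
gripper_force: 15.0
```

```bash
python3 -c "
from go import *;rep()"
```

```text
t17.58 tcp [ 0.5968 -0.1266  0.0965] rpy [ 180.   -0. -123.] F [-3.5  0.3  2.4] M [0.14 1.41 0.03] w0.0216 gf15.0 j [  6.  21. -17.   0. -52. -39.]
```

Emit:
play_rows([
  [[1, 0, 0, 0, 0.015], [1, 0, 0, 0, 0.03], [1, 0, 0, 0, 0.045], [1, 0, 0, 0, 0.06], [1, 0, 0, 0, 0.075], [1, 0, 0, 0, 0.09], [1, 0, 0, 0, 0.105], [1, 0, 0, 0, 0.12]],
])

```text
time_s: 18.25
tcp_pos: [0.597, -0.1266, 0.0965]
eef_rot: [-180.0, -0.0, -133.3]
contact_force: [-3.5, -0.8, 2.1]
gripper_width: 0.0212
gripper_force: 15.0
```

```bash
python3 -c "
from go import *;rep()"
```

```text
t18.25 tcp [ 0.597  -0.1266  0.0965] rpy [-180.    -0.  -133.3] F [-3.5 -0.8  2.1] M [-0.4   1.2   0.05] w0.0212 gf15.0 j [  6.  21. -17.   0. -52. -50.]
```

Emit:
play_rows([
  [[1, 0, 0, 0, 0.015], [1, 0, 0, 0, 0.03], [1, 0, 0, 0, 0.045], [1, 0, 0, 0, 0.06], [1, 0, 0, 0, 0.075], [1, 0, 0, 0, 0.09], [1, 0, 0, 0, 0.105], [1, 0, 0, 0, 0.12]],
])

```text
time_s: 18.92
tcp_pos: [0.597, -0.1264, 0.0965]
eef_rot: [180.0, 0.0, -143.7]
contact_force: [-1.9, 0.5, 1.3]
gripper_width: 0.0214
gripper_force: 15.0
```

```bash
python3 -c "
from go import *;rep()"
```

```text
t18.92 tcp [ 0.597  -0.1264  0.0965] rpy [ 180.     0.  -143.7] F [-1.9  0.5  1.3] M [-0.01  1.    0.2 ] w0.0214 gf15.0 j [  6.  21. -17.  -0. -52. -60.]
```

Emit:
play_rows([
  [[1, 0, 0, 0, 0.005], [1, 0, 0, 0, 0.01], [1, 0, 0, 0, 0.015], [1, 0, 0, 0, 0.02], [1, 0, 0, 0, 0.02], [1, 0, 0, 0, 0.02], [1, 0, 0, 0, 0.02], [1, 0, 0, 0, 0.02]],
])

```text
time_s: 19.58
tcp_pos: [0.5969, -0.1265, 0.0965]
eef_rot: [180.0, -0.0, -145.2]
contact_force: [-3.5, -0.3, 1.8]
gripper_width: 0.0212
gripper_force: 15.0
```

```bash
python3 - <<'E'
import cv2,numpy as np
from go import *
rep()
b=r.capture("side");f=b[150:250,250:350,::-1].copy()
cv2.imwrite("pics/b3.png",cv2.resize(f,None,fx=6,fy=6,interpolation=cv2.INTER_CUBIC))
E
```

```text
t19.58 tcp [ 0.5969 -0.1265  0.0965] rpy [ 180.    -0.  -145.2] F [-3.5 -0.3  1.8] M [0.07 1.25 0.19] w0.0212 gf15.0 j [  6.  21. -17.  -0. -52. -62.]
```

View pics/b3.png

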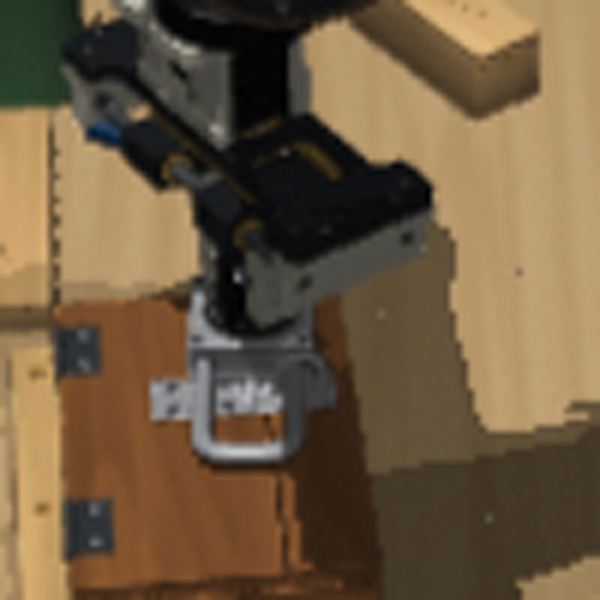

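Emit:
play_rows([
  [[1, 0, 0, 0, 0], [1, 0, 0, 0, 0.005], [1, 0, 0, 0, 0.01], [1, 0, 0, 0, 0.015], [1, 0, 0, 0, 0.02], [1, 0, 0, 0, 0.025], [1, 0, 0, 0, 0.03], [1, 0, 0, 0, 0.035]],
], squeeze=25)

```text
time_s: 20.3
tcp_pos: [0.5966, -0.1266, 0.0965]
eef_rot: [180.0, -0.0, -148.3]
contact_force: [-5.6, -0.7, 2.4]
gripper_width: 0.0211
gripper_force: 25.0
```

```bash
python3 -c "
from go import *;rep()"
```

```text
t20.30 tcp [ 0.5966 -0.1266  0.0965] rpy [ 180.    -0.  -148.3] F [-5.6 -0.7  2.4] M [-0.38  1.95  0.38] w0.0211 gf25.0 j [  6.  21. -17.   0. -52. -65.]
```

Mz scaled with the squeeze, from 0.19 to 0.38 N m, so the dial is at a dead stop and has clicked into its notch. I'll release it and work out where the crown is.

Emit:
play_rows([
  [[0.4, 0, 0, 0, 0], [0.4, 0, 0, 0, 0], [0.4, 0, 0, 0, 0], [0.4, 0, 0, 0, 0], [0.4, 0, 0, -0.04, 0], [0.5, 0, 0, -0.08, 0.07], [0.6, 0, 0, -0.1, 0.15], [0.66, 0, 0, -0.1, 0.23]],
])

```text
time_s: 20.97
tcp_pos: [0.5992, -0.1265, 0.1497]
eef_rot: [-179.9, 0.3, -168.3]
contact_force: [0.8, 0.2, -0.2]
gripper_width: 0.038
gripper_force: 0.0
```

```bash
python3 - <<'E'
import cv2
from go import *
b=r.capture("side");f=b[150:250,250:350,::-1].copy()
cv2.imwrite("pics/b4.png",cv2.resize(f,None,fx=6,fy=6,interpolation=cv2.INTER_CUBIC))
p=(250+247.5/6-.5,150+452.5/6-.5)
for z in(.077,.081):print(least_squares(lambda v:proj("side",[*v,z])[0]-p,[.6,-.1]).x)
E
python3 go.py .589 -.032 .146 -174.7
```

```text
[ 0.59933958 -0.03578064]
[ 0.59915537 -0.03139935]
t21.02 tcp [ 0.5984 -0.1264  0.1484] rpy [-180.     0.2 -168.9] F [-0.6  0.6 -0.2] M [ 0.02 -0.01 -0.  ] w0.0339 gf0.0 j [  6.  18. -14.   0. -58. -85.]
shares -0.018 0.189 0.005 turn 0.068 rows 2.3 0.8
```

View pics/b4.png

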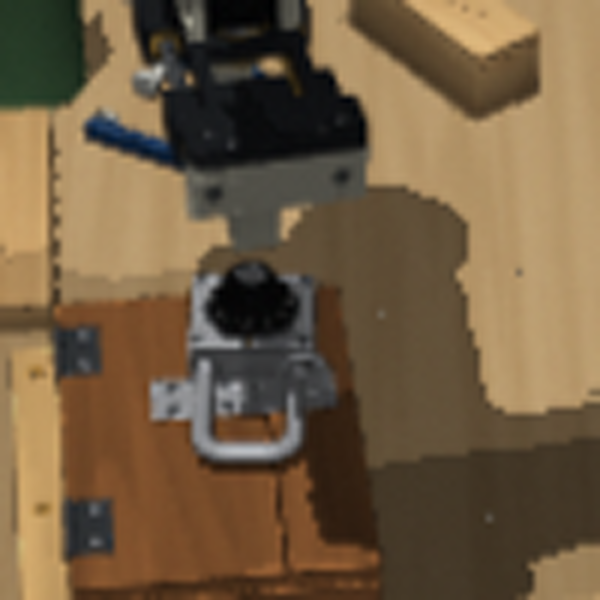

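The latest view shows the lock's axis now nearly along world y. The knob is at crop (252,285) and the cross bar at (247,452), so the crown is at about (0.599, -0.034), as predicted for a sprung shackle.

```bash
python3 go.py .5985 -.032 .148 -177.5
```

```text
t21.02 tcp [ 0.5984 -0.1264  0.1484] rpy [-180.     0.2 -168.9] F [-0.6  0.6 -0.2] M [ 0.02 -0.01 -0.  ] w0.0339 gf0.0 j [  6.  18. -14.   0. -58. -85.]
shares -0.037 0.185 0.001 turn 0.101 rows 2.3 1.2
```

Emit:
play_rows([
  [[0.64, -0.018, 0.09, 0, 0.05], [0.64, -0.037, 0.185, 0, 0.1], [0.64, -0.037, 0.185, 0, 0.1], [0.64, -0.037, 0.185, 0, 0.1], [0.64, -0.037, 0.185, 0.03, 0.1], [0.64, -0.037, 0.185, 0.06, 0.1], [0.64, -0.037, 0.185, 0.09, 0.1], [0.64, -0.037, 0.185, 0.11, 0.1]],
])

```text
time_s: 21.68
tcp_pos: [0.5953, -0.0326, 0.09]
eef_rot: [-180.0, -0.1, -176.5]
contact_force: [0.3, 0.0, 0.5]
gripper_width: 0.0318
gripper_force: 0.0
```

```bash
python3 go.py .5985 -.032 .0695 -177.5
```

```text
t21.68 tcp [ 0.5953 -0.0326  0.09  ] rpy [-1.800e+02 -1.000e-01 -1.765e+02] F [0.3 0.  0.5] M [-0.02 -0.02  0.05] w0.0318 gf0.0 j [  16.   20.  -19.   -0.  -51. -102.]
shares -0.006 0.001 0.041 turn 0.012 rows 0.5 0.1
```

Emit:
play_rows([
  [[0.64, -0.006, 0, 0, 0], [0.64, -0.006, 0, 0.01, 0], [0.64, -0.006, 0, 0.02, 0], [0.64, -0.006, 0, 0.028, 0], [0.64, -0.006, 0, 0.034, 0], [0.64, -0.006, 0, 0.04, 0], [0.64, -0.006, 0, 0.04, 0], [0.64, -0.006, 0, 0.04, 0]],
])

```text
time_s: 22.35
tcp_pos: [0.5989, -0.032, 0.0716]
eef_rot: [-180.0, -0.0, -176.6]
contact_force: [0.6, 0.0, -0.4]
gripper_width: 0.0313
gripper_force: 0.0
```

```bash
python3 -c "
from go import *;rep()"
```

```text
t22.35 tcp [ 0.5989 -0.032   0.0716] rpy [-180.    -0.  -176.6] F [ 0.6  0.  -0.4] M [-0.   -0.03 -0.  ] w0.0313 gf0.0 j [  16.   22.  -20.    0.  -48. -102.]
```

No contact on the way down. I'll close on the bar.

Emit:
play_rows([
  [[0.8, 0, 0, 0.002, 0], [0.9, 0, 0, 0.002, 0], [1, 0, 0, 0.002, 0], [1, 0, 0, 0.002, 0], [1, 0, 0, 0.002, 0], [1, 0, 0, 0.002, 0], [1, 0, 0, 0.002, 0], [1, 0, 0, 0.002, 0]],
], squeeze=15)

```text
time_s: 23.02
tcp_pos: [0.5983, -0.032, 0.0704]
eef_rot: [180.0, -0.1, -176.6]
contact_force: [-3.3, 0.7, 1.0]
gripper_width: 0.0087
gripper_force: 14.5
```

```bash
python3 -c "
from go import *;rep()"
```

```text
t23.02 tcp [ 0.5983 -0.032   0.0704] rpy [ 1.800e+02 -1.000e-01 -1.766e+02] F [-3.3  0.7  1. ] M [ 0.07  1.07 -0.22] w0.0087 gf14.5 j [  16.   22.  -20.   -0.  -48. -102.]
```

Emit:
play_rows([
  [[1, 0, 0.005, 0, 0], [1, 0, 0.01, 0, 0], [1, 0, 0.015, 0, 0], [1, 0, 0.02, 0, 0], [1, 0, 0.025, 0, 0], [1, 0, 0.03, 0, 0], [1, 0, 0.035, 0, 0], [1, 0, 0.04, 0, 0]],
], squeeze=25)

```text
time_s: 23.68
tcp_pos: [0.5978, -0.0119, 0.0706]
eef_rot: [-180.0, 0.0, -176.6]
contact_force: [-1.5, -5.2, 1.7]
gripper_width: 0.008
gripper_force: 24.4
```

```bash
python3 -c "
from go import *;rep()"
```

```text
t23.68 tcp [ 0.5978 -0.0119  0.0706] rpy [-180.     0.  -176.6] F [-1.5 -5.2  1.7] M [-1.8   0.66 -0.16] w0.0080 gf24.4 j [  18.   22.  -20.    0.  -48. -104.]
```

Emit:
play_rows([
  [[1, 0, 0.002, 0, 0], [1, 0, 0.004, 0, 0], [1, 0, 0.006, 0, 0], [1, 0, 0.008, 0, 0], [1, 0, 0.01, 0, 0], [1, 0, 0.01, 0, 0], [1, 0, 0.01, 0, 0], [1, 0, 0.01, 0, 0]],
])

```text
time_s: 24.35
tcp_pos: [0.5974, -0.0072, 0.0706]
eef_rot: [-180.0, -0.0, -176.6]
contact_force: [-3.5, -4.9, 0.7]
gripper_width: 0.0085
gripper_force: 24.4
```

Emit:
play_rows([
  [[1, 0, 0.001, 0, 0], [1, 0, 0.002, 0, 0], [1, 0, 0.003, 0, 0], [1, 0, 0.004, 0, 0], [1, 0, 0.005, 0, 0], [1, 0, 0.006, 0, 0], [1, 0, 0.006, 0, 0], [1, 0, 0.006, 0, 0]],
])

```text
time_s: 25.02
tcp_pos: [0.5965, -0.0054, 0.0705]
eef_rot: [-179.9, -0.1, -176.6]
contact_force: [-2.1, -9.9, 1.6]
gripper_width: 0.0084
gripper_force: 24.5
```

Emit:
play_rows([
  [[1, 0, 0.001, 0, 0], [1, 0, 0.002, 0, 0], [1, 0, 0.003, 0, 0], [1, 0, 0.004, 0, 0], [1, 0, 0.004, 0, 0], [1, 0, 0.004, 0, 0], [1, 0, 0.004, 0, 0], [1, 0, 0.004, 0, 0]],
])

```text
time_s: 25.68
tcp_pos: [0.5956, -0.0049, 0.0704]
eef_rot: [-179.8, -0.2, -176.6]
contact_force: [-3.0, -16.2, 2.5]
gripper_width: 0.0081
gripper_force: 24.8
```

```bash
python3 -c "
from go import *;rep()"
```

```text
t25.68 tcp [ 0.5956 -0.0049  0.0704] rpy [-179.8   -0.2 -176.6] F [ -3.  -16.2   2.5] M [-6.16  1.18  0.07] w0.0081 gf24.8 j [  18.   22.  -21.    0.  -48. -105.]
```

Emit:
play_rows([
  [[0.7, 0, -0.004, 0, 0], [0.64, 0, -0.004, 0, 0], [0.64, 0, -0.004, 0, 0], [0.64, 0, -0.004, 0, 0], [0.64, 0, -0.004, -0.04, 0], [0.3, 0, -0.004, -0.1, 0], [0, 0, -0.004, -0.18, -0.08], [0, 0, -0.004, -0.2, -0.16]],
])

```text
time_s: 26.35
tcp_pos: [0.6005, -0.0031, 0.1769]
eef_rot: [-179.9, 0.5, -162.5]
contact_force: [1.2, 0.5, -0.0]
gripper_width: 0.0462
gripper_force: 0.0
```

```bash
python3 go.py .598 -.122 .170 -87
```

```text
t26.35 tcp [ 0.6005 -0.0031  0.1769] rpy [-179.9    0.5 -162.5] F [ 1.2  0.5 -0. ] M [-0.02 -0.26  0.04] w0.0462 gf0.0 j [ 18.  15. -14.   0. -61. -91.]
shares 0.076 -0.225 0.014 turn -0.878 rows 2.9 10.5
```

Emit:
play_rows([
  [[0, 0.07, -0.225, 0, -0.66], [0, 0.07, -0.225, 0, -0.66], [0, 0.07, -0.225, 0, -0.66], [0, 0.07, -0.225, 0, -0.66], [0, 0.07, -0.225, 0, -0.66], [0, 0.07, -0.225, 0, -0.66], [0, 0.07, -0.225, 0, -0.66], [0, 0.07, -0.225, 0, -0.66]],
])

```text
time_s: 27.02
tcp_pos: [0.5975, -0.1214, 0.1707]
eef_rot: [-179.9, 0.0, -106.5]
contact_force: [0.3, 0.1, -0.0]
gripper_width: 0.087
gripper_force: 0.0
```

```bash
python3 - <<'E'
import cv2
from go import *
b=r.capture("side");f=b[130:230,250:350,::-1].copy()
cv2.imwrite("pics/b5.png",cv2.resize(f,None,fx=6,fy=6,interpolation=cv2.INTER_CUBIC))
# silver crown: bright grey pixels below body
hsv=cv2.cvtColor(b,cv2.COLOR_RGB2HSV);m=(hsv[...,1]<40)&(hsv[...,2]>110)
m[:190]=0;m[260:]=0;m[:,:265]=0;m[:,320:]=0
for v in range(195,245):
    u=np.where(m[v])[0]
    if len(u):print(v,u.min(),u.max(),len(u),end=' | ')
E
python3 go.py .598 -.122 .0705 -87
```

```text
195 288 291 4 | 196 288 292 5 | 197 288 297 6 | 198 282 283 2 | 199 280 282 3 | 200 280 282 3 | 201 280 281 2 | 202 280 281 2 | 203 280 281 2 | 204 280 282 3 | 205 280 283 4 | 206 280 296 6 | 207 280 298 10 | 208 283 297 14 | 209 281 296 7 | 210 283 297 9 | 211 283 288 4 | 212 280 289 9 | 213 280 289 9 | 214 275 299 14 | 215 275 299 23 | 216 275 299 24 | 217 275 299 22 | 218 276 299 21 | 219 276 299 10 | 220 282 300 6 | 221 282 300 6 | 222 282 300 6 | 223 282 300 6 | 224 283 300 5 | 225 283 300 4 | 226 283 300 4 | 227 283 300 4 | 228 283 300 4 | 229 283 300 4 | 230 283 300 5 | 231 283 299 8 | 232 284 299 16 | 233 285 297 13 | t27.07 tcp [ 0.5976 -0.1213  0.1708] rpy [-179.9    0.  -106. ] F [-0.2  0.4 -0.6] M [ 0.02  0.03 -0.02] w0.0874 gf0.0 j [  7.  17. -12.  -0. -61. -23.]
shares 0.001 -0.001 0.201 turn -0.221 rows 2.4 2.6
```

The shackle's lower edge moved from row 227 to row 233, about 24 mm, so it is open. Next I'll take the body.

Emit:
play_rows([
  [[0, 0, 0, 0, -0.08], [0, 0, 0, 0, -0.16], [0, 0, 0, 0.04, -0.22], [0, 0, 0, 0.08, -0.22], [0, 0, 0, 0.12, -0.22], [0, 0, 0, 0.16, -0.22], [0, 0, 0, 0.18, -0.22], [0, 0, 0, 0.197, -0.22]],
])

```text
time_s: 27.73
tcp_pos: [0.5968, -0.1215, 0.071]
eef_rot: [179.9, 0.0, -88.1]
contact_force: [0.3, -0.2, 0.2]
gripper_width: 0.0878
gripper_force: 0.0
```

Emit:
play_rows([
  [[0.1, 0, 0, 0.003, 0], [0.2, 0, 0, 0.003, 0], [0.4, 0, 0, 0.003, 0], [1, 0, 0, 0.003, 0], [1, 0, 0, 0.003, 0], [1, 0, 0, 0.003, 0], [1, 0, 0, 0.003, 0], [1, 0, 0, 0.003, 0]],
], squeeze=25)

```text
time_s: 28.4
tcp_pos: [0.5981, -0.122, 0.0717]
eef_rot: [-179.9, -0.0, -88.0]
contact_force: [2.4, 0.1, 4.8]
gripper_width: 0.06
gripper_force: 24.9
```

```bash
python3 -c "
from go import *;rep()"
```

```text
t28.40 tcp [ 0.5981 -0.122   0.0717] rpy [-179.9   -0.   -88. ] F [2.4 0.1 4.8] M [-0.2  -0.62  0.02] w0.0600 gf24.9 j [  7.  22. -19.   0. -49.  -5.]
```

Emit:
play_rows([
  [[1, 0, 0, 0, 0], [1, 0, 0, 0, 0], [1, 0, 0, -0.005, 0], [1, 0, 0, -0.015, 0], [1, 0, 0, -0.03, 0], [1, 0, 0, -0.045, 0], [1, 0, 0, -0.06, 0], [1, 0, 0, -0.075, 0]],
], squeeze=45)

```text
time_s: 29.07
tcp_pos: [0.5967, -0.1216, 0.1089]
eef_rot: [180.0, 0.0, -88.0]
contact_force: [-0.1, -0.6, -3.6]
gripper_width: 0.0595
gripper_force: 44.8
```

```bash
python3 -c "
from go import *;rep()"
```

```text
t29.07 tcp [ 0.5967 -0.1216  0.1089] rpy [180.   0. -88.] F [-0.1 -0.6 -3.6] M [-0.09  0.1   0.02] w0.0595 gf44.8 j [  7.  20. -17.  -0. -53.  -5.]
```

The load is -3.6 N, which matches the lock's weight, so it came off freely. Lifting to 10 cm.

Emit:
play_rows([
  [[1, 0, 0, -0.025, 0], [1, 0, 0, -0.05, 0], [1, 0, 0, -0.075, 0], [1, 0, 0, -0.1, 0], [1, 0, 0, -0.118, 0], [1, 0, 0, -0.126, 0], [1, 0, 0, -0.126, 0], [1, 0, 0, -0.126, 0]],
])

```text
time_s: 29.73
tcp_pos: [0.5967, -0.1217, 0.1709]
eef_rot: [180.0, 0.0, -88.0]
contact_force: [0.8, -0.1, -4.1]
gripper_width: 0.0596
gripper_force: 44.8
```

```bash
python3 - <<'E'
import cv2
from go import *
rep()
b=r.capture("side");f=b[130:280,240:390,::-1].copy()
cv2.imwrite("pics/b6.png",cv2.resize(f,None,fx=4,fy=4,interpolation=cv2.INTER_CUBIC))
E
```

```text
t29.73 tcp [ 0.5967 -0.1217  0.1709] rpy [180.   0. -88.] F [ 0.8 -0.1 -4.1] M [-0.04  0.11 -0.01] w0.0596 gf44.8 j [  7.  17. -12.  -0. -61.  -5.]
```

View pics/b6.png

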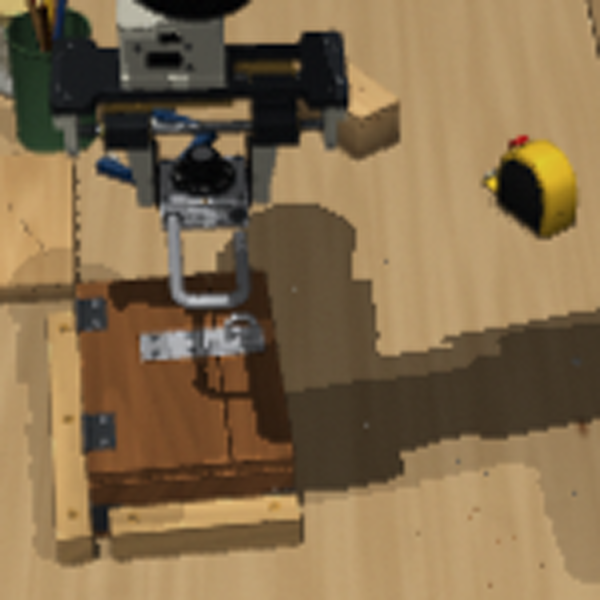

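The last view shows the lock held dial up at (205,185) with its shackle open, clear above the empty staple at (240,330). The chest is still against both battens. Handing in.

```bash
python3 -c "
from plant import r
print(r.close_job())"
```

```text
the job is handed in; nothing more can be done
None
```

I handed the job in at about 30 s: the chest is in the fence corner, flush as far as the push contact and last camera view show, and the lock is off the staple, shackle open, held dial up about 10 cm above the lid; no verdict came back.

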